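Load a roller into its seat up the ramp

TASK

Load the long roller: with the fingertips or the outside of the fingers, push it up its lane of the ramp until it drops over the crest into the seat against the end stop and stays there. Push gently and steadily so that it never rolls back down or shoots ahead, and do not pinch or lift it or press it hard. Leave the short roller in the other lane and the sample jar, dropper bottle and marker pen as they are.

Things in the scene. Friction and masses are not known exactly. Their poses are not given: they have to be found in the camera images.
- ramp: Two-lane loading ramp fixed to the worktop, 250 x 246 mm: white floor, bare aluminium base, guides and end stop. Origin on the worktop, midway between the lanes; x points up the slope to the end stop, y left across the lanes, z up. Lanes centred at y = +56 and -56 mm, each 106 mm wide between guides 6 mm thick and 18 mm above the floor (45 mm above the worktop beside the seat).
- slope_foot (a point): Foot of the slope on the ramp's centre line (ramp x = -50 mm, z = 12 mm), axes as the ramp. From here back to ramp x = -150 mm the floor is a level pan at z = 12 mm, closed by a lip 6 mm thick whose top is at z = 16 mm; forward it rises at 9 degrees to the crest.
- crest (a point): Crest edge on the ramp's centre line (ramp x = 45 mm, z = 27 mm), axes as the ramp. Beyond it the seat, a pocket with its floor at z = 24 mm, 3 mm below the crest; then the upright end stop, its face at ramp x = 76 mm, 12 mm thick, top at z = 54 mm. The profile is the same in both lanes.
- long_roller: Loose plain grey roller of smooth low-friction plastic (about 0.25 on the ramp) with steel end bushes, 40 mm in diameter, 100 mm long, 0.17 to 0.35 kg. Origin at its centre, y along its axis; x and z turn as it rolls. It starts across one of the lanes, in the level pan, its centre at ramp x = -85 to -75 mm. On the slope it rolls back if left. Past the crest it drops 3 mm into the seat and stays.
- short_roller: Loose roller of the same look and diameter (40 mm) but 60 mm long, about 0.16 kg, lying in the pan of the other lane. Origin at its centre, y along its axis. To be left there.
- left_seat (a point): Centre of a 40 mm roller seated against the end stop in the lane at ramp y = +56 mm (ramp x = 56 mm, z = 44 mm); its axes are those of the ramp.
- right_seat (a point): The same for the lane at ramp y = -56 mm.
- sample_jar: Open square plastic sample jar, 75 x 76 x 166 mm, standing loose on the worktop to the left of the ramp; origin at the centre of its underside. To be left alone.
- dropper_bottle: Amber dropper bottle, 36 mm across and 93 mm high, standing loose to the right of the ramp; origin at the centre of its underside. To be left alone.
- pen: Marker pen, 135 mm long (along its y), 17 mm thick, lying loose on the worktop to the left of the ramp, roughly along x; origin at the centre of its underside. To be left alone.
Things that resemble listed ones, but are neither listed nor needed, are in the scene too. Leave any purple or red look-alike of the long_roller alone.

How it is judged:
By the outcome, as a careful person would: the job done as asked, in the order asked, and still so for the second after the job is handed in, with the robot touching nothing.
It also fails if it takes over 35 s, if anything falls off the work surface, if the arm or the gripper's body presses on something with over 40 N, if the wrist force passes 120 N, or if a joint passes its speed limit or range.

ROBOT

A 6-joint arm with a two-finger parallel gripper is mounted at the origin on a cart in front of the work surface, level with it; the furniture and walls round the work are solid. World frame = base frame: x ahead of the robot, y to its left, z up, the work surface at z = 0. Lengths are in m, angles in rad, forces in N, time in s.
With the tool pointing down it reaches from about 0.3 to 0.775 m from the base axis. Payload 14.6 kg.
Tool frame: the origin (TCP) lies on the centre line of the jaws, within the pads' length; the fingertips stand ctrl.tcp_to_tips ahead of it and the grasp point (between the pads) lies 2 mm behind it (ctrl.tcp_to_tips is the distance from the TCP to the fingertips, in m); z points along the fingers, y is the line along which they close (so a half turn about z gives the same grasp; the last joint's range is limited). The gripper opens to 94 mm and grips with 3 to 60 N. Pads are 16 mm wide; open, the fingers measure 119 mm over their backs; the gripper's body (75 mm by 177 mm) begins 78 mm behind the grasp point.
Start: joints at [1.253, 0.3, 1.521, -0, 1.321, -0.067], TCP at [0.136, 0.533, 0.191] pointing down, gripper open.
Joint ranges: [-3.03, 3.03], [-0.79, 2.21], [0.23, 2.52], [-1.04, 4.18], [0, 3.07], [-2.55, 2.55]. Speed limits (rad/s): [2.22, 2.22, 2.57, 3.14, 3.14, 3.14].

INTERFACE

Orientations are given as [roll, pitch, yaw] about the fixed x, y, z axes, in that order (R = Rz(yaw) Ry(pitch) Rx(roll)).
In Python, from station import telemetry, viewer, hand_in, ctrl gives the robot as it stands.
- The arm moves only by the tool step_arm, never from a script. Its argument "plan" is a list of rows, each an object of numbers: "dx", "dy", "dz": the shift along the tool's x, y, z scaled (see below); "rx", "ry", "rz": the turn, a rotation vector about the tool's x, y, z scaled (see below); "claw": the closure, from 0 (fully open) to 1 (shut). In form: [{"dx": .., "dy": .., "dz": .., "rx": .., "ry": .., "rz": .., "claw": ..}, ...]. A call has 1 to 10 rows; each row shifts and turns the commanded pose from where the row before left it, along the tool's axes as they then stand; what a row does not reach is not made up. The controller multiplies each number of a shift by 0.1 m and each number of a turn by 90 degrees. A row lasts 1/10 s, in which the tool goes at most 50 mm and 8.59 degrees, less where a joint would pass 70% of its speed; a pose out of reach is approached as far as the arm can. A call with a number of a shift or a turn outside -1 to 1 is refused whole. A call with a gripper value outside its range is refused whole. The fingers move at their own pace and stop on an object; "grip_force" is the grip in N (left out, the last holds). Time passes only in rows, so rows that do not move let the fingers close. It gives the time, the measured TCP pose, the force, the opening and the grip force at its end, in the units of the state.
- telemetry.get_obs(): the state, without advancing time (a new reading comes with each control period).
- viewer.camera(name): name is "scene" or "side" or "wrist"; returns a dict with "img" (400x640x3 uint8, red, green, blue), "z_map" (400x640 float32, m along the optical axis (not along the pixel's ray), 0 where there is no reading), "fx", "fy", "cx", "cy" (pixels), "R" (3x3) and "t" (3): a world point X has camera coordinates R X + t; the wrist camera has in their place "tool_from_camera" (4x4, takes a point from camera to tool coordinates, whose origin is the TCP and whose axes are the flange's). Camera axes: x right, y down, z forward; pixel columns grow to the right and rows downward; lengths in m; the calibration is good to about 2 mm. A picture is of the moment at which its call begins: read the wrist's pose just before it.
- hand_in(): hands the job in; it is judged then, once.
Trained networks look in a picture, given as the dict that the camera call returned (one of the last four; its "shot" number tells which), for a name from the list of things; names that differ only in an ending like _2 or _b are one class to them, and where a whole thing is asked for, a point or a joint stands for the part that bears it (a point fixed in the world has none). Each returns a list of dicts, best first, with "score" (0 to 1); they miss things now and then, are a little off and sometimes report something else, mostly with a low value. They report only what shows in the picture. A call takes as long as a camera call. They do not tell look-alikes from the thing itself.
- viewer.recognise(target, picture): "rect" ([left, top, right, bottom] in pixels, round what is visible of it).
The state is a dict: "time_s": time; "qpos": joint angles; "joint_vel": joint speeds; "tau": joint torques, N m; "ee_pos": TCP position; "eef_rot": TCP orientation; "force": force on the tool from outside, world axes, zero at the start; "moment": the same for the moment, N m; "grip_width": finger opening in m; "grip_force": force on a finger pad.
Only numpy, scipy, OpenCV 4.12 (cv2) and the standard library are available. Lean on these libraries where they do the work, as an engineer would, in place of code of your own. Each camera call takes 0.05 s, during which the arm holds its last target. There are 200 camera calls.

## Working session

There is one attempt and no reset: what is moved stays moved. The work goes in short steps, Python scripts to look and compute and a tool call to move; the robot and the scene stay as the last step left them, time stands still between calls to the robot, and variables do not carry over. Pictures are saved under pics/ and viewed, at most 10 in all, crops included, and the job is handed in when it is done.

Besides the shell and the picture viewer there is one more tool, called after "Call:" by a JSON object that holds its "op" and its "data", one argument or row to a line. step_arm: Moves the arm, as the interface text tells. Shifts and turns lie within -1 to 1; 1 stands for 0.1 m of shift or 90 degrees of turn. Its arguments: {"type":"object","properties":{"plan":{"type":"array"},"grip_force":{"type":"number"}},"required":["plan"]}

```bash
mkdir -p pics
cat > h.py <<'E'
import numpy as np, cv2
from station import telemetry, viewer, hand_in, ctrl
def pts(p):
    z=p["z_map"]; v,u=np.mgrid[:z.shape[0],:z.shape[1]]
    c=np.stack([(u-p["cx"])/p["fx"]*z,(v-p["cy"])/p["fy"]*z,z],-1)
    w=(c-np.array(p["t"]))@np.array(p["R"]); w[z==0]=np.nan
    return w
E
python3 - <<'E'
from h import *
o=telemetry.get_obs(); print(o["ee_pos"],o["eef_rot"],o["force"],ctrl.tcp_to_tips)
ims=[]
for n in ("scene","side"):
    p=viewer.camera(n); np.savez(n+".npz",**{k:v for k,v in p.items() if not isinstance(v,str)})
    ims.append(p["img"]); W=pts(p)
    for t in ("long_roller","short_roller","ramp","sample_jar","dropper_bottle","pen"):
        for r in viewer.recognise(t,p)[:4]:
            a=np.array(r["rect"]); c=((a[:2]+a[2:])/2).astype(int)
            print(n,t,round(r["score"],2),a.astype(int),W[c[1],c[0]].round(3))
    cv2.imwrite(f"pics/{n}.png",p["img"][...,::-1])
E
```

```text
[0.13641548 0.5325231  0.19057982] [-3.14042904e+00 -8.30077718e-05  2.89078376e+00] [ 0.23406417  1.06095608 -0.43427292] 0.017
scene long_roller 0.95 [291 178 317 202] [0.539 0.115 0.053]
scene long_roller 0.94 [367 255 417 275] [ 0.501 -0.239  0.034]
scene long_roller 0.62 [225 215 262 234] [0.339 0.101 0.035]
scene short_roller 0.75 [311 201 339 223] [ 0.513 -0.005  0.049]
scene ramp 0.59 [276 168 388 243] [0.585 0.05  0.016]
scene ramp 0.44 [292 178 317 207] [0.537 0.109 0.05 ]
scene sample_jar 0.8 [181 140 217 200] [0.332 0.318 0.105]
scene dropper_bottle 0.58 [399 279 419 322] [ 0.43  -0.339  0.054]
scene pen 0.71 [265 161 292 177] [0.609 0.34  0.01 ]
side long_roller 0.92 [297 215 314 250] [0.547 0.14  0.048]
side long_roller 0.69 [296 149 326 164] [ 0.511 -0.212  0.028]
side long_roller 0.6 [359 209 400 240] [0.351 0.12  0.036]
side short_roller 0.66 [302 197 315 213] [0.533 0.043 0.052]
side ramp 0.73 [234 180 339 264] [0.596 0.063 0.013]
side ramp 0.33 [324 118 336 143] [ 0.439 -0.326  0.053]
side sample_jar 0.67 [382 253 425 323] [0.362 0.394 0.13 ]
side dropper_bottle 0.46 [323 116 336 143] [ 0.439 -0.328  0.056]
side dropper_bottle 0.32 [232 178 340 265] [0.598 0.067 0.017]
side pen 0.79 [275 284 288 337] [0.616 0.348 0.014]
```

View pics/scene.png

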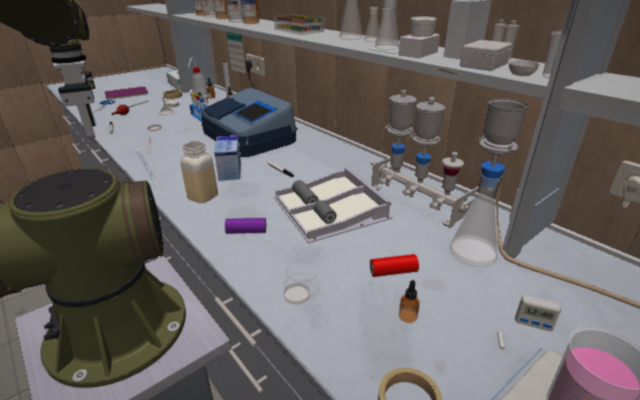

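View pics/side.png

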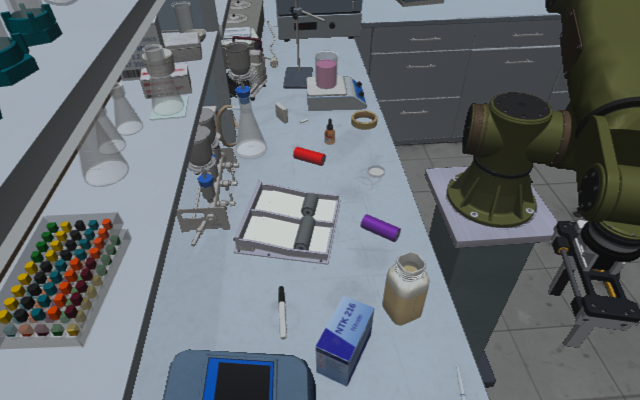

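The long roller is dark grey and lies in the left lane, at about (305,190) in scene and (304,234) in side. The short roller is in the right lane, at (325,211) in scene. The purple and red rollers are look-alikes. Next I fit the ramp pose to the depth data.

```bash
cat > fit.py <<'E'
from h import *
from scipy.optimize import differential_evolution, least_squares
P=[]
for n in ("scene","side"):
    d=np.load(n+".npz"); W=pts(d).reshape(-1,3); W=W[np.isfinite(W[:,0])]
    m=(W[:,0]>.42)&(W[:,0]<.80)&(W[:,1]>-.16)&(W[:,1]<.27)&(W[:,2]>-.01)&(W[:,2]<.09); P.append(W[m]); print(n,m.sum(),np.median(W[m][W[m][:,2]<.006][:,2]))
def loc(p,W):
    c,s=np.cos(p[2]),np.sin(p[2]); dx=W[:,0]-p[0]; dy=W[:,1]-p[1]
    return c*dx+s*dy,-s*dx+c*dy
def H(x,y,xr,xs):
    h=np.interp(x,[-.15,-.05,.045,.0451,.076],[.012,.012,.027,.024,.024])
    ay=abs(y)
    g=(ay<.003)|((ay>.109)&(ay<.115)); h=np.where(g,np.minimum(h+.018,.045),h)
    for cx,y0,L in ((xr,.056,.1),(xs,-.056,.06)):
        q=.02**2-(x-cx)**2; h=np.where((q>0)&(abs(y-y0)<L/2),.032+np.sqrt(np.maximum(q,0)),h)
    h=np.where((x>.076)&(x<.088),.054,h); h=np.where((x<-.15),.016,h)
    return np.where((x<-.156)|(x>.088)|(ay>.115),0,h)
def cost(p,Ws):
    t=0
    for W in Ws:
        x,y=loc(p,W); r=abs(W[:,2]-H(x,y,p[3],p[4])); t+=np.minimum(r,.012).mean()
    return t
if __name__=="__main__":
  B=[(.53,.68),(-.02,.12),(-.6,.6),(-.09,-.07),(-.12,-.05)]
  for Ws in (P,P[:1],P[1:]):
    r=differential_evolution(cost,B,args=(Ws,),seed=1,popsize=15,maxiter=120); print(r.x.round(4),r.fun/len(Ws))
    c,s=np.cos(r.x[2]),np.sin(r.x[2])
    for nm,a,b in(("long",r.x[3],.056),("seat",.056,.056),("short",r.x[4],-.056)): print(nm,(r.x[0]+c*a-s*b).round(4),(r.x[1]+s*a+c*b).round(4))
E
python3 fit.py
```

```text
scene 12311 0.001092865239682455
side 15885 -0.00024886889508876804
[ 0.6197  0.055  -0.2431 -0.0846 -0.0769] 0.0036142701609459945
long 0.5511 0.1297
seat 0.6875 0.0958
short 0.5316 0.0191
[ 0.6197  0.0546 -0.2393 -0.0853 -0.0791] 0.003944589894261943
long 0.5501 0.1293
seat 0.6874 0.0958
short 0.5296 0.019
[ 0.6205  0.0549 -0.2515 -0.0852 -0.0769] 0.0032431230837123497
long 0.5519 0.1304
seat 0.6886 0.0952
short 0.532 0.0198
```

Call:
{"op": "step_arm", "data": {
  "plan": [
    {"dz":-0.33,"claw":0.5},
    {"dz":-0.33,"claw":0.5},
    {"dz":-0.33,"rz":-0.005,"claw":0.5},
    {"dx":-0.23,"dy":-0.145,"claw":0.5},
    {"dx":-0.23,"dy":-0.145,"claw":0.5},
    {"dx":-0.23,"dy":-0.145,"claw":0.5},
    {"dx":-0.23,"dy":-0.145,"claw":0.5},
    {"dx":-0.23,"dy":-0.145,"claw":0.5},
    {"dx":-0.23,"dy":-0.145,"claw":0.5},
    {"dx":-0.23,"dy":-0.145,"claw":0.5}
  ]
}}

```text
$.plan[0]: bad value
```

Call:
{"op": "step_arm", "data": {
  "plan": [
    {"dx":-0.23,"dy":-0.145,"claw":0.5},
    {"dx":-0.23,"dy":-0.145,"claw":0.5},
    {"dx":-0.23,"dy":-0.145,"claw":0.5},
    {"dx":-0.23,"dy":-0.145,"claw":0.5},
    {"dx":-0.23,"dy":-0.145,"claw":0.5},
    {"dx":-0.23,"dy":-0.145,"claw":0.5},
    {"dx":-0.23,"dy":-0.145,"claw":0.5},
    {"dx":-0.23,"dy":-0.145,"claw":0.5},
    {"dx":-0.23,"dy":-0.145,"claw":0.5},
    {"dx":-0.23,"dy":-0.145,"claw":0.5}
  ]
}}

```text
$.plan[0]: bad value
```

```bash
cat >> h.py <<'E'
RP=[.6197,.055,-.2431]
def toramp(X,p=RP):
    c,s=np.cos(p[2]),np.sin(p[2]); X=np.asarray(X)-np.array([p[0],p[1],0]); return X@np.array([[c,-s,0],[s,c,0],[0,0,1]])
def tool():
    from scipy.spatial.transform import Rotation as R
    o=telemetry.get_obs(); return o,R.from_euler("xyz",o["eef_rot"]).as_matrix()
def state():
    o,_=tool(); print("t",o["time_s"],"ramp",toramp(o["ee_pos"]).round(4),"yaw err",o["eef_rot"][2]-RP[2]-np.pi,o["eef_rot"],"F",np.round(o["force"],2),"w",o["grip_width"])
E
python3 - <<'E'
from h import *
state(); o,M=tool(); p=viewer.camera("wrist"); cv2.imwrite("pics/w1.png",p["img"][...,::-1])
z=p["z_map"]; v,u=np.mgrid[:400,:640]
c=np.stack([(u-p["cx"])/p["fx"]*z,(v-p["cy"])/p["fy"]*z,z,np.ones_like(z)],-1)@np.array(p["tool_from_camera"]).T
W=c[...,:3]@M.T+o["ee_pos"]; W=W[(z>0)]; np.save("w1.npy",W)
import fit
m=(W[:,0]>.42)&(W[:,0]<.80)&(W[:,1]>-.16)&(W[:,1]<.27)&(W[:,2]>-.01)&(W[:,2]<.09); W=W[m][::5]; print(len(W))
r=fit.differential_evolution(fit.cost,[(.60,.64),(.03,.08),(-.3,-.18),(-.09,-.07),(-.1,-.06)],args=([W],),seed=1,maxiter=80); print(r.x.round(4),r.fun)
E
```

```text
t 0.7 ramp [-0.584   0.3474  0.1912] yaw err -0.007750004331020577 [3.14158164e+00 2.92932886e-05 2.89074265e+00] F [ 0.21 -0.35 -0.86] w 0.09369324575630032
scene 12311 0.001092865239682455
side 15885 -0.00024886889508876804
0
[ 0.6349  0.0596 -0.2294 -0.0877 -0.0959] nanfit.py:21: RuntimeWarning: Mean of empty slice.
  x,y=loc(p,W); r=abs(W[:,2]-H(x,y,p[3],p[4])); t+=np.minimum(r,.012).mean()
  ret = ret.dtype.type(ret / rcount)
```

View pics/w1.png

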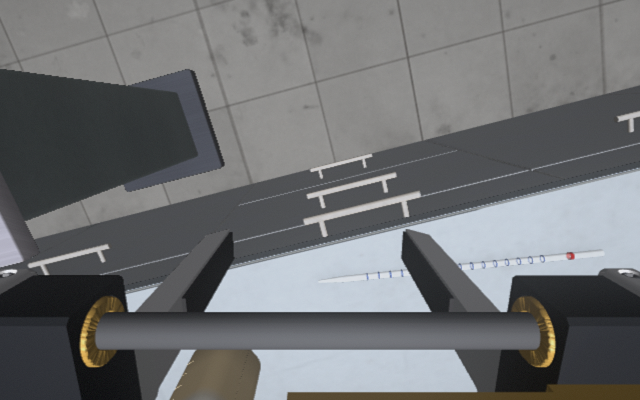

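The calls were refused because every row needs all its keys, so the arm hasn't moved. The wrist picture shows only the counter edge and the open fingers.

Call:
{"op": "step_arm", "data": {
  "plan": [
    {"dx":0,"dy":0,"dz":-0.33,"rx":0,"ry":0,"rz":0,"claw":0.5},
    {"dx":0,"dy":0,"dz":-0.33,"rx":0,"ry":0,"rz":0,"claw":0.5},
    {"dx":0,"dy":0,"dz":-0.33,"rx":0,"ry":0,"rz":-0.005,"claw":0.5},
    {"dx":-0.23,"dy":-0.145,"dz":0,"rx":0,"ry":0,"rz":0,"claw":0.5},
    {"dx":-0.23,"dy":-0.145,"dz":0,"rx":0,"ry":0,"rz":0,"claw":0.5},
    {"dx":-0.23,"dy":-0.145,"dz":0,"rx":0,"ry":0,"rz":0,"claw":0.5},
    {"dx":-0.23,"dy":-0.145,"dz":0,"rx":0,"ry":0,"rz":0,"claw":0.5},
    {"dx":-0.23,"dy":-0.145,"dz":0,"rx":0,"ry":0,"rz":0,"claw":0.5},
    {"dx":-0.23,"dy":-0.145,"dz":0,"rx":0,"ry":0,"rz":0,"claw":0.5},
    {"dx":-0.23,"dy":-0.145,"dz":0,"rx":0,"ry":0,"rz":0,"claw":0.5}
  ]
}}

```text
time_s: 1.75
ee_pos: [0.269, 0.3947, 0.2903]
eef_rot: [3.141, 0.0, 2.899]
force: [0.4, -0.2, -0.5]
grip_width: 0.0469
grip_force: 0.0
```

Call:
{"op": "step_arm", "data": {
  "plan": [
    {"dx":-0.23,"dy":-0.145,"dz":0,"rx":0,"ry":0,"rz":0,"claw":0.5},
    {"dx":-0.23,"dy":-0.145,"dz":0,"rx":0,"ry":0,"rz":0,"claw":0.5},
    {"dx":-0.23,"dy":-0.145,"dz":0,"rx":0,"ry":0,"rz":0,"claw":0.5},
    {"dx":-0.23,"dy":-0.145,"dz":0,"rx":0,"ry":0,"rz":0,"claw":0.5},
    {"dx":-0.23,"dy":-0.145,"dz":0,"rx":0,"ry":0,"rz":0,"claw":0.5},
    {"dx":-0.23,"dy":-0.145,"dz":0,"rx":0,"ry":0,"rz":0,"claw":0.5},
    {"dx":-0.23,"dy":-0.145,"dz":0,"rx":0,"ry":0,"rz":0,"claw":0.5},
    {"dx":-0.23,"dy":-0.145,"dz":0,"rx":0,"ry":0,"rz":0,"claw":0.5},
    {"dx":-0.23,"dy":-0.145,"dz":0,"rx":0,"ry":0,"rz":0,"claw":0.5},
    {"dx":-0.2,"dy":-0.145,"dz":0,"rx":0,"ry":0,"rz":0,"claw":0.5}
  ]
}}

```text
time_s: 2.75
ee_pos: [0.4546, 0.1992, 0.2901]
eef_rot: [3.142, 0.0, 2.898]
force: [-0.6, 0.7, -0.9]
grip_width: 0.0469
grip_force: 0.0
```

Run:
```python
from h import *
state(); o,M=tool(); p=viewer.camera("wrist"); cv2.imwrite("pics/w2.png",p["img"][...,::-1])
z=p["z_map"]; v,u=np.mgrid[:400,:640]
c=np.stack([(u-p["cx"])/p["fx"]*z,(v-p["cy"])/p["fy"]*z,z,np.ones_like(z)],-1)@np.array(p["tool_from_camera"]).T
W=c[...,:3]@M.T+o["ee_pos"]; W=W[(z>0)]; np.save("w2.npy",W)
# finger extents (tool frame)
C=c[(z>0)][:,:3]; f=C[(C[:,2]>-.02)&(C[:,2]<.02)]; print("finger",len(f),f.min(0).round(3) if len(f) else '',f.max(0).round(3) if len(f) else '')
import fit
m=(W[:,0]>.42)&(W[:,0]<.80)&(W[:,1]>-.16)&(W[:,1]<.27)&(W[:,2]>-.01)&(W[:,2]<.09); W=W[m][::5]; print(len(W))
r=fit.differential_evolution(fit.cost,[(.60,.64),(.03,.08),(-.3,-.18),(-.09,-.07),(-.1,-.06)],args=([W],),seed=1,maxiter=80); print(r.x.round(4),r.fun)
state()
```

```text
t 2.75 ramp [-0.195   0.1002  0.2901] yaw err -9.335230115237181e-05 [3.14158834e+00 9.89457779e-05 2.89839930e+00] F [-0.61  0.67 -0.9 ] w 0.046876118170907394
finger 170 [-0.008 -0.032 -0.02 ] [ 0.01   0.031 -0.013]
scene 12311 0.001092865239682455
side 15885 -0.00024886889508876804
7670
[ 0.6193  0.0534 -0.2459 -0.0851 -0.078 ] 0.0015350155863067079
t 2.8 ramp [-0.1931  0.0986  0.2899] yaw err -0.0015334763906915683 [-3.14078549e+00  3.26846041e-04  2.89695918e+00] F [ 0.74 -1.55 -2.1 ] w 0.04651487532443186
```

View pics/w2.png

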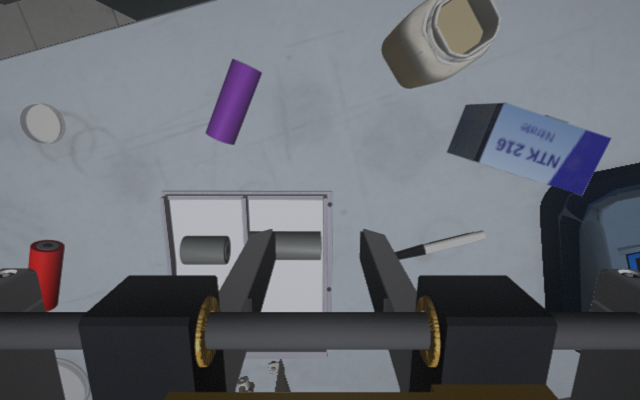

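The wrist picture shows the long roller at about (298,245) in the left lane. The short roller is at (205,250), to be left alone, and the purple and red ones are well clear. Now to get behind the roller and descend.

Call:
{"op": "step_arm", "data": {
  "plan": [
    {"dx":-0.21,"dy":-0.14,"dz":0.2,"rx":0,"ry":0,"rz":0,"claw":0.5},
    {"dx":-0.21,"dy":-0.14,"dz":0.3,"rx":0,"ry":0,"rz":0,"claw":0.5},
    {"dx":-0.2,"dy":-0.14,"dz":0.3,"rx":0,"ry":0,"rz":0,"claw":0.5},
    {"dx":0,"dy":0,"dz":0.3,"rx":0,"ry":0,"rz":0,"claw":0.5},
    {"dx":0,"dy":0,"dz":0.3,"rx":0,"ry":0,"rz":0,"claw":0.5},
    {"dx":0,"dy":0,"dz":0.3,"rx":0,"ry":0,"rz":0,"claw":0.5},
    {"dx":0,"dy":0,"dz":0.1,"rx":0,"ry":0,"rz":0,"claw":0.5},
    {"dx":0,"dy":0,"dz":0,"rx":0,"ry":0,"rz":0,"claw":0.5}
  ]
}}

```text
time_s: 3.6
ee_pos: [0.5034, 0.1445, 0.1095]
eef_rot: [-3.141, -0.002, 2.899]
force: [-0.3, 0.2, -0.1]
grip_width: 0.047
grip_force: 0.0
```

```bash
python3 -c "
from h import *
state(); o,_=tool(); print(toramp(o['ee_pos'],[.6193,.0534,-.2459]))"
```

```text
t 3.6 ramp [-0.1344  0.0589  0.1095] yaw err 0.00024555770292700174 [-3.14072682e+00 -1.74207358e-03  2.89873821e+00] F [-0.34  0.22 -0.06] w 0.047006599609209825
[-0.13455573  0.06015088  0.10950522]
```

Call:
{"op": "step_arm", "data": {
  "plan": [
    {"dx":-0.06,"dy":-0.03,"dz":0.1,"rx":0,"ry":0,"rz":0,"claw":0.5},
    {"dx":0,"dy":0,"dz":0.2,"rx":0,"ry":0,"rz":0,"claw":0.5},
    {"dx":0,"dy":0,"dz":0.2,"rx":0,"ry":0,"rz":0,"claw":0.5},
    {"dx":0,"dy":0,"dz":0.15,"rx":0,"ry":0,"rz":0,"claw":0.5},
    {"dx":0,"dy":0,"dz":0.05,"rx":0,"ry":0,"rz":0,"claw":0.5},
    {"dx":0,"dy":0,"dz":0,"rx":0,"ry":0,"rz":0,"claw":0.5}
  ]
}}

```text
time_s: 4.2
ee_pos: [0.5094, 0.1401, 0.0404]
eef_rot: [3.141, 0.0, 2.899]
force: [0.1, -0.7, 0.4]
grip_width: 0.0472
grip_force: 0.0
```

```bash
python3 -c "
from h import *
state()
p=viewer.camera('side'); i=p['img'][130:290,200:420][...,::-1]; cv2.imwrite('pics/s2.png',cv2.resize(i,None,fx=3.5,fy=3.5))"
```

```text
t 4.2 ramp [-0.1275  0.056   0.0404] yaw err 8.215669039657314e-05 [3.14146402e+00 3.40210722e-04 2.89857481e+00] F [ 0.13 -0.68  0.44] w 0.04723020841536105
```

View pics/s2.png

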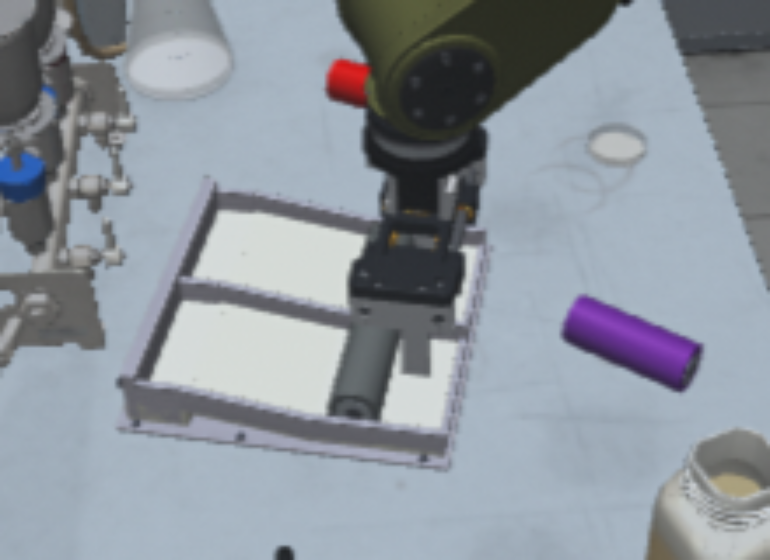

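The fingers are behind the long roller, between the guides, at about (415,350) in the crop. Pushing slowly now.

Call:
{"op": "step_arm", "data": {
  "plan": [
    {"dx":-0.02,"dy":0,"dz":0,"rx":0,"ry":0,"rz":0,"claw":0.5},
    {"dx":-0.02,"dy":0,"dz":0,"rx":0,"ry":0,"rz":0,"claw":0.5},
    {"dx":-0.02,"dy":0,"dz":0,"rx":0,"ry":0,"rz":0,"claw":0.5},
    {"dx":-0.02,"dy":0,"dz":0,"rx":0,"ry":0,"rz":0,"claw":0.5},
    {"dx":-0.02,"dy":0,"dz":0,"rx":0,"ry":0,"rz":0,"claw":0.5},
    {"dx":-0.02,"dy":0,"dz":0,"rx":0,"ry":0,"rz":0,"claw":0.5},
    {"dx":-0.02,"dy":0,"dz":0,"rx":0,"ry":0,"rz":0,"claw":0.5},
    {"dx":-0.02,"dy":0,"dz":0,"rx":0,"ry":0,"rz":0,"claw":0.5},
    {"dx":-0.02,"dy":0,"dz":0,"rx":0,"ry":0,"rz":0,"claw":0.5},
    {"dx":-0.02,"dy":0,"dz":0,"rx":0,"ry":0,"rz":0,"claw":0.5}
  ]
}}

```text
time_s: 5.25
ee_pos: [0.5285, 0.1353, 0.0401]
eef_rot: [-3.142, -0.0, 2.899]
force: [0.5, -0.5, 0.5]
grip_width: 0.0473
grip_force: 0.0
```

Call:
{"op": "step_arm", "data": {
  "plan": [
    {"dx":-0.02,"dy":0,"dz":0,"rx":0,"ry":0,"rz":0,"claw":0.5},
    {"dx":-0.02,"dy":0,"dz":0,"rx":0,"ry":0,"rz":0,"claw":0.5},
    {"dx":-0.02,"dy":0,"dz":0,"rx":0,"ry":0,"rz":0,"claw":0.5},
    {"dx":-0.02,"dy":0,"dz":0,"rx":0,"ry":0,"rz":0,"claw":0.5},
    {"dx":-0.02,"dy":0,"dz":0,"rx":0,"ry":0,"rz":0,"claw":0.5},
    {"dx":-0.02,"dy":0,"dz":0,"rx":0,"ry":0,"rz":0,"claw":0.5},
    {"dx":-0.02,"dy":0,"dz":0,"rx":0,"ry":0,"rz":0,"claw":0.5},
    {"dx":-0.02,"dy":0,"dz":0,"rx":0,"ry":0,"rz":0,"claw":0.5},
    {"dx":-0.02,"dy":0,"dz":0,"rx":0,"ry":0,"rz":0,"claw":0.5},
    {"dx":-0.02,"dy":0,"dz":0,"rx":0,"ry":0,"rz":0,"claw":0.5}
  ]
}}

```text
time_s: 6.25
ee_pos: [0.548, 0.1305, 0.0401]
eef_rot: [3.142, 0.0, 2.899]
force: [0.3, -0.1, -0.2]
grip_width: 0.0471
grip_force: 0.0
```

```bash
cat > look.py <<'E'
import sys
from h import *
state()
p=viewer.camera('side'); W=toramp(pts(p).reshape(-1,3)).reshape(400,640,3)
# roller: visible part in left lane beyond fingers, dark grey
x,y,z=W[...,0],W[...,1],W[...,2]; g=p['img'].max(-1)<130
m=g&(y>.092)&(y<.107)&(z>.03)&(z<.075)&(x>-.12)&(x<.074); print("roller left end x",np.nanpercentile(x[m],[5,50,95]).round(4),"ztop",np.nanpercentile(z[m],95).round(4),m.sum())
i=p['img'][130:290,200:420][...,::-1]; cv2.imwrite(sys.argv[1],cv2.resize(i,None,fx=3.5,fy=3.5))
E
python3 look.py pics/s3.png
```

```text
t 6.25 ramp [-0.0878  0.056   0.0401] yaw err 0.0001385197694911966 [3.14157396e+00 5.31933546e-06 2.89863117e+00] F [ 0.29 -0.09 -0.25] w 0.047113523779252486
roller left end x [-0.1018 -0.0864 -0.0698] ztop 0.071 125
```

View pics/s3.png

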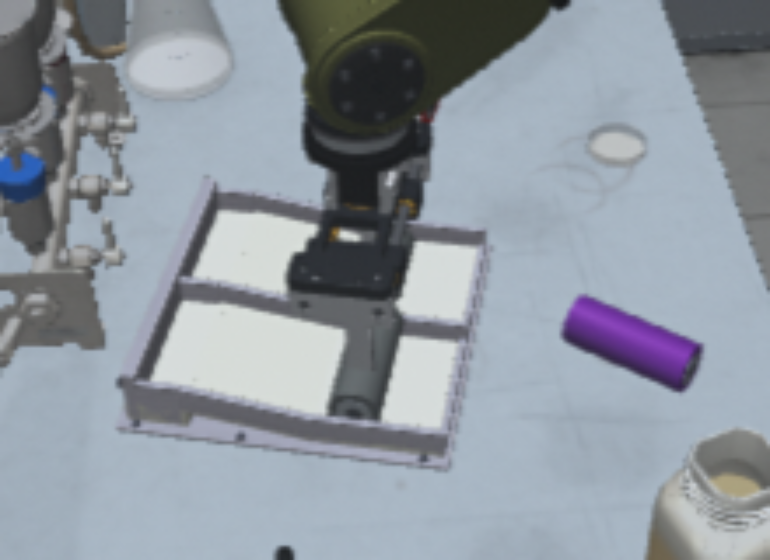

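Run:
```python
from h import *
p=viewer.camera('side'); o,M=tool()
i=p['img'][...,::-1].copy(); R,t=np.array(p['R']),np.array(p['t'])
def pr(X):
    c=R@np.array(X)+t; return c[0]/c[2]*p['fx']+p['cx'],c[1]/c[2]*p['fy']+p['cy'],c[2]
k=7; u0,v0=275,190
i=cv2.resize(i[190:265,275:350],None,fx=k,fy=k,interpolation=cv2.INTER_NEAREST)
for sy in(-.03,.03):
  for sx in(-.008,.008):
    u,v,d=pr(M@np.array([sx,sy,.017])+o['ee_pos']); print(u,v,d); cv2.circle(i,(int((u-u0+.5)*k),int((v-v0+.5)*k)),4,(0,0,255),-1)
cv2.imwrite('pics/z1.png',i)
W=toramp(pts(p).reshape(-1,3)).reshape(400,640,3)
for v in range(216,252,3): print(v,[tuple((W[v,u]*1000).round().astype(int)) for u in range(290,320,4)])
```

```text
304.8192339830553 227.66273651603163 1.146546618312105
310.72435233315065 228.32098271489863 1.1444130811715607
300.4698074201503 244.0719354223195 1.1026154106416772
306.60222557723716 244.78827179723862 1.1004818735011332
216 [(np.int64(-71), np.int64(135), np.int64(167)), (np.int64(-83), np.int64(145), np.int64(178)), (np.int64(-91), np.int64(143), np.int64(178)), (np.int64(-100), np.int64(143), np.int64(179)), (np.int64(-109), np.int64(143), np.int64(180)), (np.int64(-118), np.int64(143), np.int64(181)), (np.int64(-94), np.int64(-36), np.int64(10)), (np.int64(-105), np.int64(-38), np.int64(9))]
219 [(np.int64(-71), np.int64(137), np.int64(160)), (np.int64(-80), np.int64(136), np.int64(160)), (np.int64(-90), np.int64(138), np.int64(164)), (np.int64(-99), np.int64(137), np.int64(164)), (np.int64(-108), np.int64(137), np.int64(165)), (np.int64(-117), np.int64(138), np.int64(168)), (np.int64(-102), np.int64(8), np.int64(41)), (np.int64(-107), np.int64(-22), np.int64(13))]
222 [(np.int64(-33), np.int64(1), np.int64(13)), (np.int64(-45), np.int64(2), np.int64(16)), (np.int64(-89), np.i
[... 2880 characters left out ...]
(13)), (np.int64(-68), np.int64(106), np.int64(35)), (np.int64(-78), np.int64(108), np.int64(39)), (np.int64(-88), np.int64(107), np.int64(40)), (np.int64(-99), np.int64(107), np.int64(42)), (np.int64(-102), np.int64(76), np.int64(9)), (np.int64(-113), np.int64(75), np.int64(10)), (np.int64(-124), np.int64(77), np.int64(13))]
249 [(np.int64(-58), np.int64(111), np.int64(28)), (np.int64(-68), np.int64(110), np.int64(29)), (np.int64(-78), np.int64(109), np.int64(29)), (np.int64(-88), np.int64(107), np.int64(29)), (np.int64(-98), np.int64(103), np.int64(27)), (np.int64(-105), np.int64(89), np.int64(12)), (np.int64(-115), np.int64(87), np.int64(11)), (np.int64(-125), np.int64(85), np.int64(11))]
```

View pics/z1.png

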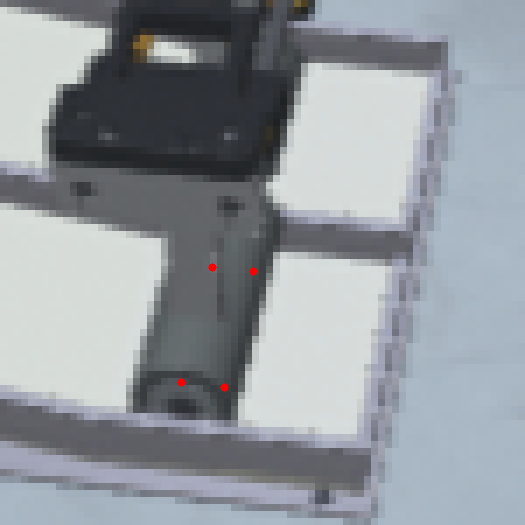

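The close-up shows the fingers above the roller, not behind it. Depth puts the real tips about 30 mm higher than the stated tip offset implies. The roller hasn't moved. I'll raise, back off and measure the tips directly.

Call:
{"op": "step_arm", "data": {
  "plan": [
    {"dx":0,"dy":0,"dz":-0.1,"rx":0,"ry":0,"rz":0,"claw":0.5},
    {"dx":0.1,"dy":0,"dz":-0.1,"rx":0,"ry":0,"rz":0,"claw":0.5},
    {"dx":0.15,"dy":0,"dz":0,"rx":0,"ry":0,"rz":0,"claw":0.5},
    {"dx":0.15,"dy":0,"dz":0,"rx":0,"ry":0,"rz":0,"claw":0.5},
    {"dx":0,"dy":0,"dz":0,"rx":0,"ry":0,"rz":0,"claw":0.5}
  ]
}}

```text
time_s: 6.85
ee_pos: [0.5081, 0.1405, 0.0609]
eef_rot: [3.141, 0.0, 2.899]
force: [-0.7, -0.3, 0.4]
grip_width: 0.0471
grip_force: 0.0
```

Run:
```python
from h import *
print([ (a,getattr(ctrl,a)) for a in dir(ctrl) if not a.startswith('_')])
state(); o,M=tool(); p=viewer.camera("wrist")
z=p["z_map"]; v,u=np.mgrid[:400,:640]
c=(np.stack([(u-p["cx"])/p["fx"]*z,(v-p["cy"])/p["fy"]*z,z,np.ones_like(z)],-1)@np.array(p["tool_from_camera"]).T)[...,:3]
print(np.array(p["tool_from_camera"]).round(3))
for vv in range(222,262,4): print(vv,[tuple(int(q) for q in (c[vv,uu]*1000)) for uu in (235,245,255,265,272,360,370,380,390)])
s=viewer.camera("side"); o,M=tool(); W=(pts(s)-o["ee_pos"])@M
for vv in range(200,256,3): print(vv,[tuple(int(q) for q in np.nan_to_num(W[vv,uu])*1000) for uu in range(298,330,4)])
```

```text
[('MotionError', <class 'station.MotionError'>), ('tcp_to_tips', 0.017)]
t 6.85 ramp [-0.1289  0.0562  0.0609] yaw err 0.0009615193066543348 [3.14146554e+00 1.68650914e-04 2.89945417e+00] F [-0.65 -0.34  0.42] w 0.047091851711502125
[[-0.001 -0.968 -0.25   0.072]
 [ 1.    -0.    -0.001 -0.001]
 [ 0.001 -0.25   0.968 -0.193]
 [ 0.     0.     0.     1.   ]]
222 [(-1, -57, 30), (-7, -54, 49), (-7, -46, 49), (-7, -39, 49), (-7, -34, 48), (-7, 31, 49), (-7, 38, 49), (-7, 45, 48), (-4, 51, 41)]
226 [(-4, -57, 31), (-10, -54, 49), (-10, -46, 48), (-10, -39, 47), (-10, -34, 50), (-10, 31, 49), (-11, 38, 50), (-10, 45, 48), (-7, 51, 40)]
230 [(-7, -57, 31), (-13, -54, 49), (-13, -47, 48), (-13, -39, 49), (9, -25, -15), (-14, 31, 50), (-13, 38, 49), (-14, 46, 50), (-10, 51, 38)]
234 [(-10, -57, 31), (-16, -54, 48), (9, -33, -21), (9, -28, -22), (8, -25, -18), (6, 22, -14), (9, 27, -21), (9, 32, -22), (-13, 51, 38)]
238 [(-13, -57, 31), (-19, -54, 46), (9, -32, -27), (9, -27, -29), (7, -24, -23), (4, 22, -14), (10, 26, -29), (9, 31, -27), (-15, 51, 37)]
242 [(-16, -58, 30), (-21, -54, 45), (9, 
[... 2343 characters left out ...]
), (-41, 37, 10), (-32, 31, 14), (-24, 20, 24), (-18, -3, 49), (-8, -5, 49), (2, -5, 47), (12, -8, 48)]
242 [(-49, 48, 10), (-39, 45, 11), (-30, 40, 16), (-26, 8, 49), (-16, 5, 50), (-6, 4, 49), (3, 2, 50), (14, 2, 48)]
245 [(-48, 52, 17), (-39, 49, 18), (-29, 47, 18), (-25, 18, 49), (-14, 16, 49), (-4, 18, 46), (5, 15, 47), (16, 12, 48)]
248 [(-50, 47, 33), (-38, 52, 26), (-29, 49, 27), (-23, 28, 49), (-13, 26, 50), (-2, 27, 47), (7, 24, 49), (17, 22, 49)]
251 [(-48, 58, 32), (-38, 57, 32), (-28, 56, 31), (-18, 54, 32), (-8, 53, 31), (0, 37, 47), (8, 33, 49), (19, 35, 46)]
254 [(-48, 60, 41), (-38, 57, 43), (-29, 53, 46), (-17, 57, 40), (-7, 57, 37), (2, 58, 34), (12, 59, 32), (23, 59, 29)]
```

Both cameras agree that the real tips are about 15 mm behind the TCP. I'll descend 52 mm more so the tips sit below the roller's mid-height, watching the force.

Call:
{"op": "step_arm", "data": {
  "plan": [
    {"dx":0,"dy":0,"dz":0.15,"rx":0,"ry":0,"rz":0,"claw":0.5},
    {"dx":0,"dy":0,"dz":0.15,"rx":0,"ry":0,"rz":0,"claw":0.5},
    {"dx":0,"dy":0,"dz":0.12,"rx":0,"ry":0,"rz":0,"claw":0.5},
    {"dx":0,"dy":0,"dz":0.1,"rx":0,"ry":0,"rz":0,"claw":0.5},
    {"dx":0,"dy":0,"dz":0,"rx":0,"ry":0,"rz":0,"claw":0.5}
  ]
}}

```text
time_s: 7.45
ee_pos: [0.5086, 0.1399, 0.0069]
eef_rot: [-3.141, -0.002, 2.898]
force: [0.2, 0.3, -1.4]
grip_width: 0.047
grip_force: 0.0
```

Run:
```python
from h import *
state(); s=viewer.camera("side"); o,M=tool(); W=pts(s); T=(W-o["ee_pos"])@M; r=toramp(W.reshape(-1,3)).reshape(W.shape)
m=(abs(T[...,0])<.006)&(T[...,1]>.026)&(T[...,1]<.042)&(r[...,2]<.1); print("finger lowest ramp z",np.sort(r[m][:,2])[:8].round(3), m.sum())
for v in range(225,254,3): print(v,[tuple(int(q) for q in np.nan_to_num(r[v,u])*1000) for u in range(306,326,3)])
i=s['img'][190:265,275:350][...,::-1]; cv2.imwrite('pics/z2.png',cv2.resize(i,None,fx=7,fy=7))
```

```text
t 7.45 ramp [-0.1283  0.0557  0.0069] yaw err -2.3525363799237198e-06 [-3.14072679e+00 -1.79820959e-03  2.89849030e+00] F [ 0.22  0.31 -1.39] w 0.04703445468503855
finger lowest ramp z [0.009 0.011 0.011 0.011 0.012 0.012 0.012 0.012] 62
225 [(-109, 145, 154), (-115, 145, 155), (-122, 144, 155), (-129, 142, 155), (-136, 145, 159), (-143, 144, 158), (-149, 144, 159)]
228 [(-107, 140, 140), (-115, 142, 142), (-122, 143, 145), (-128, 140, 143), (-136, 144, 148), (-142, 142, 147), (-149, 142, 148)]
231 [(-106, 136, 126), (-113, 137, 127), (-120, 136, 128), (-128, 138, 131), (-134, 135, 129), (-141, 137, 132), (-148, 135, 131)]
234 [(-92, 71, 47), (-98, 65, 42), (-100, 36, 13), (-127, 136, 119), (-134, 137, 121), (-141, 135, 120), (-148, 136, 122)]
237 [(-94, 82, 47), (-100, 75, 42), (-102, 46, 11), (-118, 90, 60), (-126, 92, 63), (-134, 91, 63), (-133, 41, 12)]
240 [(-95, 90, 46), (-102, 83, 39), (-104, 55, 10), (-118, 90, 49), (-127, 95, 55), (-134, 92, 54), (-135, 49, 8)]
243 [(-97, 99, 44), (-103, 90, 36), (-105, 64, 9), (-118, 92, 40), (-126, 89, 38), (-134, 92, 42), (-137, 63, 12)]
246 [(-98, 104, 39), (-100, 78, 11), (-108, 79, 13), (-116, 78, 13), (-123, 76, 13), (-133, 90, 29), (-139, 74, 13)]
249 [(-97, 105, 28), (-101, 86, 9), (-109, 87, 11), (-118, 89, 14), (-125, 85, 11), (-132, 84, 11), (-140, 82, 11)]
252 [(-99, 113, 26), (-107, 115, 30), (-114, 114, 30), (-122, 113, 30), (-129, 113, 31), (-137, 111, 30), (-144, 110, 31)]
```

View pics/z2.png

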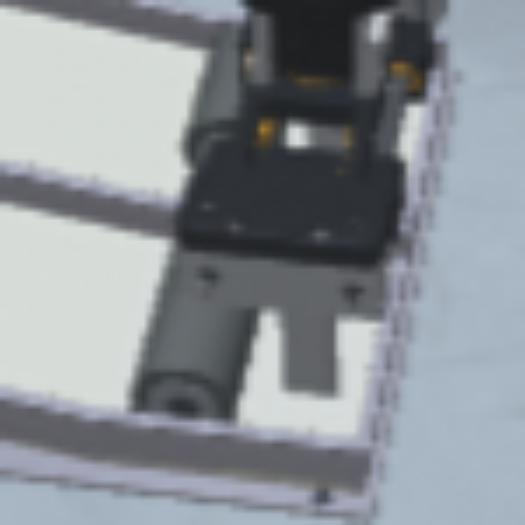

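The fingers now stand behind the roller with tips at about z = 25 mm, below mid-height, at (310,360) in the crop. Now the push itself.

Call:
{"op": "step_arm", "data": {
  "plan": [
    {"dx":-0.025,"dy":0,"dz":0.01,"rx":0,"ry":0,"rz":0,"claw":0.5},
    {"dx":-0.025,"dy":0,"dz":0.01,"rx":0,"ry":0,"rz":0,"claw":0.5},
    {"dx":-0.025,"dy":0,"dz":0,"rx":0,"ry":0,"rz":0,"claw":0.5},
    {"dx":-0.025,"dy":0,"dz":0,"rx":0,"ry":0,"rz":0,"claw":0.5},
    {"dx":-0.02,"dy":0,"dz":0,"rx":0,"ry":0,"rz":0,"claw":0.5},
    {"dx":-0.02,"dy":0,"dz":0,"rx":0,"ry":0,"rz":0,"claw":0.5},
    {"dx":-0.02,"dy":0,"dz":0,"rx":0,"ry":0,"rz":0,"claw":0.5},
    {"dx":-0.02,"dy":0,"dz":0,"rx":0,"ry":0,"rz":0,"claw":0.5},
    {"dx":-0.02,"dy":0,"dz":0,"rx":0,"ry":0,"rz":0,"claw":0.5},
    {"dx":-0.02,"dy":0,"dz":0,"rx":0,"ry":0,"rz":0,"claw":0.5}
  ]
}}

```text
time_s: 8.5
ee_pos: [0.5305, 0.1348, 0.0061]
eef_rot: [-3.142, -0.0, 2.899]
force: [-0.4, -0.0, 0.4]
grip_width: 0.0466
grip_force: 0.1
```

Call:
{"op": "step_arm", "data": {
  "plan": [
    {"dx":-0.02,"dy":0,"dz":0,"rx":0,"ry":0,"rz":0,"claw":0.5},
    {"dx":-0.02,"dy":0,"dz":0,"rx":0,"ry":0,"rz":0,"claw":0.5},
    {"dx":-0.02,"dy":0,"dz":0,"rx":0,"ry":0,"rz":0,"claw":0.5},
    {"dx":-0.02,"dy":0,"dz":0,"rx":0,"ry":0,"rz":0,"claw":0.5},
    {"dx":-0.02,"dy":0,"dz":0,"rx":0,"ry":0,"rz":0,"claw":0.5},
    {"dx":-0.02,"dy":0,"dz":0,"rx":0,"ry":0,"rz":0,"claw":0.5},
    {"dx":-0.02,"dy":0,"dz":0,"rx":0,"ry":0,"rz":0,"claw":0.5},
    {"dx":-0.02,"dy":0,"dz":0,"rx":0,"ry":0,"rz":0,"claw":0.5},
    {"dx":-0.02,"dy":0,"dz":-0.003,"rx":0,"ry":0,"rz":0,"claw":0.5},
    {"dx":-0.02,"dy":0,"dz":-0.003,"rx":0,"ry":0,"rz":0,"claw":0.5}
  ]
}}

```text
time_s: 9.5
ee_pos: [0.5499, 0.13, 0.0067]
eef_rot: [-3.142, -0.0, 2.899]
force: [0.7, 1.0, -0.5]
grip_width: 0.0469
grip_force: 0.1
```

```bash
python3 look.py pics/s4.png
```

```text
t 9.5 ramp [-0.0858  0.056   0.0067] yaw err 0.0001864220969043373 [-3.14156141e+00 -7.91942611e-05  2.89867908e+00] F [ 0.66  0.98 -0.5 ] w 0.04692846114914287
roller left end x [-0.0909 -0.0643 -0.0412] ztop 0.0671 162
```

View pics/s4.png

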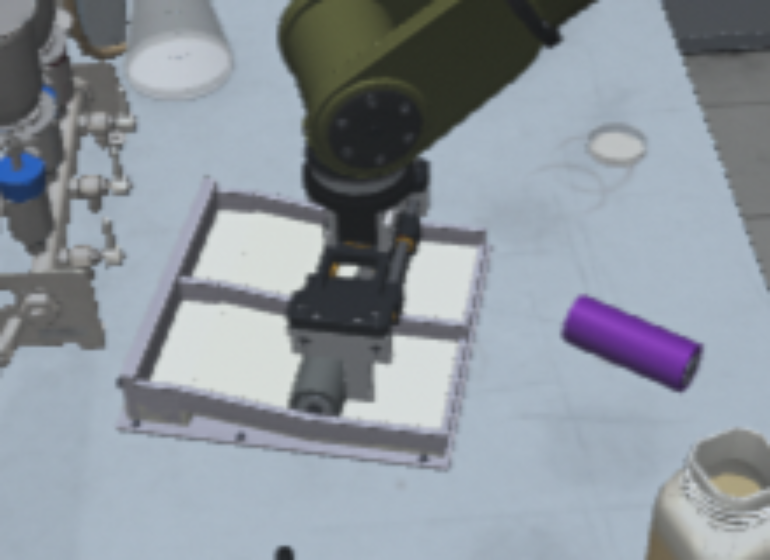

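The roller is square and in contact with both fingers, at about (320,380), starting onto the slope. Carrying on up it with a matching rise.

Call:
{"op": "step_arm", "data": {
  "plan": [
    {"dx":-0.025,"dy":0,"dz":-0.003,"rx":0,"ry":0,"rz":0,"claw":0.5},
    {"dx":-0.025,"dy":0,"dz":-0.003,"rx":0,"ry":0,"rz":0,"claw":0.5},
    {"dx":-0.025,"dy":0,"dz":-0.003,"rx":0,"ry":0,"rz":0,"claw":0.5},
    {"dx":-0.025,"dy":0,"dz":-0.004,"rx":0,"ry":0,"rz":0,"claw":0.5},
    {"dx":-0.025,"dy":0,"dz":-0.004,"rx":0,"ry":0,"rz":0,"claw":0.5},
    {"dx":-0.025,"dy":0,"dz":-0.004,"rx":0,"ry":0,"rz":0,"claw":0.5},
    {"dx":-0.025,"dy":0,"dz":-0.004,"rx":0,"ry":0,"rz":0,"claw":0.5},
    {"dx":-0.025,"dy":0,"dz":-0.004,"rx":0,"ry":0,"rz":0,"claw":0.5},
    {"dx":-0.025,"dy":0,"dz":-0.004,"rx":0,"ry":0,"rz":0,"claw":0.5},
    {"dx":-0.025,"dy":0,"dz":-0.004,"rx":0,"ry":0,"rz":0,"claw":0.5}
  ]
}}

```text
time_s: 10.55
ee_pos: [0.5742, 0.124, 0.0105]
eef_rot: [3.142, -0.0, 2.899]
force: [-1.9, 0.4, 1.1]
grip_width: 0.0471
grip_force: 0.5
```

Call:
{"op": "step_arm", "data": {
  "plan": [
    {"dx":-0.025,"dy":0,"dz":-0.004,"rx":0,"ry":0,"rz":0,"claw":0.5},
    {"dx":-0.025,"dy":0,"dz":-0.004,"rx":0,"ry":0,"rz":0,"claw":0.5},
    {"dx":-0.025,"dy":0,"dz":-0.004,"rx":0,"ry":0,"rz":0,"claw":0.5},
    {"dx":-0.025,"dy":0,"dz":-0.004,"rx":0,"ry":0,"rz":0,"claw":0.5},
    {"dx":-0.025,"dy":0,"dz":-0.004,"rx":0,"ry":0,"rz":0,"claw":0.5},
    {"dx":-0.025,"dy":0,"dz":-0.004,"rx":0,"ry":0,"rz":0,"claw":0.5},
    {"dx":-0.025,"dy":0,"dz":-0.004,"rx":0,"ry":0,"rz":0,"claw":0.5},
    {"dx":-0.025,"dy":0,"dz":-0.004,"rx":0,"ry":0,"rz":0,"claw":0.5},
    {"dx":-0.025,"dy":0,"dz":-0.004,"rx":0,"ry":0,"rz":0,"claw":0.5},
    {"dx":-0.025,"dy":0,"dz":-0.004,"rx":0,"ry":0,"rz":0,"claw":0.5}
  ]
}}

```text
time_s: 11.55
ee_pos: [0.5985, 0.118, 0.0145]
eef_rot: [-3.142, -0.0, 2.899]
force: [-1.8, -0.4, 0.4]
grip_width: 0.0469
grip_force: 0.5
```

```bash
python3 look.py pics/s5.png
```

```text
t 11.55 ramp [-0.0358  0.056   0.0145] yaw err 0.00013415742343880765 [-3.14154997e+00 -2.69352794e-05  2.89862681e+00] F [-1.84 -0.44  0.38] w 0.04690579165249182
roller left end x [-0.0381 -0.0143  0.0089] ztop 0.0669 160
```

Call:
{"op": "step_arm", "data": {
  "plan": [
    {"dx":-0.025,"dy":0,"dz":-0.004,"rx":0,"ry":0,"rz":0,"claw":0.5},
    {"dx":-0.025,"dy":0,"dz":-0.004,"rx":0,"ry":0,"rz":0,"claw":0.5},
    {"dx":-0.025,"dy":0,"dz":-0.004,"rx":0,"ry":0,"rz":0,"claw":0.5},
    {"dx":-0.025,"dy":0,"dz":-0.004,"rx":0,"ry":0,"rz":0,"claw":0.5},
    {"dx":-0.025,"dy":0,"dz":-0.004,"rx":0,"ry":0,"rz":0,"claw":0.5},
    {"dx":-0.025,"dy":0,"dz":-0.003,"rx":0,"ry":0,"rz":0,"claw":0.5},
    {"dx":-0.025,"dy":0,"dz":-0.003,"rx":0,"ry":0,"rz":0,"claw":0.5},
    {"dx":-0.025,"dy":0,"dz":-0.003,"rx":0,"ry":0,"rz":0,"claw":0.5},
    {"dx":-0.025,"dy":0,"dz":-0.003,"rx":0,"ry":0,"rz":0,"claw":0.5},
    {"dx":-0.025,"dy":0,"dz":-0.003,"rx":0,"ry":0,"rz":0,"claw":0.5}
  ]
}}

```text
time_s: 12.6
ee_pos: [0.6228, 0.112, 0.018]
eef_rot: [3.142, -0.0, 2.899]
force: [-1.4, 1.4, 0.6]
grip_width: 0.0475
grip_force: 0.5
```

Call:
{"op": "step_arm", "data": {
  "plan": [
    {"dx":-0.02,"dy":0,"dz":-0.003,"rx":0,"ry":0,"rz":0,"claw":0.5},
    {"dx":-0.02,"dy":0,"dz":-0.003,"rx":0,"ry":0,"rz":0,"claw":0.5},
    {"dx":-0.02,"dy":0,"dz":-0.003,"rx":0,"ry":0,"rz":0,"claw":0.5},
    {"dx":-0.02,"dy":0,"dz":-0.003,"rx":0,"ry":0,"rz":0,"claw":0.5},
    {"dx":-0.02,"dy":0,"dz":-0.003,"rx":0,"ry":0,"rz":0,"claw":0.5},
    {"dx":-0.02,"dy":0,"dz":-0.003,"rx":0,"ry":0,"rz":0,"claw":0.5},
    {"dx":-0.02,"dy":0,"dz":-0.003,"rx":0,"ry":0,"rz":0,"claw":0.5},
    {"dx":-0.02,"dy":0,"dz":-0.003,"rx":0,"ry":0,"rz":0,"claw":0.5},
    {"dx":-0.015,"dy":0,"dz":0,"rx":0,"ry":0,"rz":0,"claw":0.5},
    {"dx":-0.015,"dy":0,"dz":0,"rx":0,"ry":0,"rz":0,"claw":0.5}
  ]
}}

```text
time_s: 13.6
ee_pos: [0.6411, 0.1074, 0.0203]
eef_rot: [-3.142, 0.0, 2.899]
force: [-0.4, 0.4, 0.8]
grip_width: 0.047
grip_force: 0.5
```

```bash
python3 look.py pics/s6.png
```

```text
t 13.6 ramp [0.0082 0.056  0.0203] yaw err 0.0001496396147242507 [-3.14157145e+00  1.05752600e-04  2.89864229e+00] F [-0.44  0.38  0.84] w 0.0469962487848924
roller left end x [0.0047 0.0307 0.0504] ztop 0.0693 157
```

Call:
{"op": "step_arm", "data": {
  "plan": [
    {"dx":-0.015,"dy":0,"dz":0,"rx":0,"ry":0,"rz":0,"claw":0.5},
    {"dx":-0.015,"dy":0,"dz":0,"rx":0,"ry":0,"rz":0,"claw":0.5},
    {"dx":-0.015,"dy":0,"dz":0,"rx":0,"ry":0,"rz":0,"claw":0.5},
    {"dx":-0.015,"dy":0,"dz":0,"rx":0,"ry":0,"rz":0,"claw":0.5},
    {"dx":-0.015,"dy":0,"dz":0,"rx":0,"ry":0,"rz":0,"claw":0.5},
    {"dx":-0.015,"dy":0,"dz":0,"rx":0,"ry":0,"rz":0,"claw":0.5},
    {"dx":-0.01,"dy":0,"dz":0,"rx":0,"ry":0,"rz":0,"claw":0.5},
    {"dx":-0.01,"dy":0,"dz":0,"rx":0,"ry":0,"rz":0,"claw":0.5},
    {"dx":-0.01,"dy":0,"dz":0,"rx":0,"ry":0,"rz":0,"claw":0.5},
    {"dx":-0.01,"dy":0,"dz":0,"rx":0,"ry":0,"rz":0,"claw":0.5}
  ]
}}

```text
time_s: 14.65
ee_pos: [0.6537, 0.1043, 0.0203]
eef_rot: [-3.142, -0.0, 2.899]
force: [-0.7, 0.4, 0.3]
grip_width: 0.0471
grip_force: 0.0
```

```bash
python3 look.py pics/s7.png
python3 - <<'E'
from h import *
s=viewer.camera("side"); r=toramp(pts(s).reshape(-1,3)).reshape(400,640,3)
x,y,z=r[...,0],r[...,1],r[...,2]
m=(y>.094)&(y<.105)&(z>.054)&(z<.075)&(x>.02)&(x<.075); print(m.sum(), np.nanmedian(x[m]), np.nanpercentile(z[m],[50,80]))
E
```

```text
t 14.65 ramp [0.0211 0.056  0.0203] yaw err 0.0001230157272114063 [-3.14159255e+00 -1.49247121e-05  2.89861567e+00] F [-0.73  0.36  0.31] w 0.04709351783917664
roller left end x [0.0167 0.0463 0.07  ] ztop 0.0703 156
48 0.049513000323529316 [0.06183077 0.06354783]
```

```bash
cat > cyl.py <<'E'
from h import *
from scipy.optimize import least_squares
o=telemetry.get_obs(); xt=toramp(o["ee_pos"])[0]
for n in ("side","scene"):
    s=viewer.camera(n); r=toramp(pts(s).reshape(-1,3)); g=s['img'].max(-1).ravel()<140
    x,y,z=r.T
    m=g&(y>.01)&(y<.104)&(z>.04)&(z<.068)&(x>.02)&(x<.074)&~((x<xt+.012)&(y<.1)); q=r[m]
    f=least_squares(lambda c:np.hypot(q[:,0]-c[0],q[:,2]-c[1])-.02,[.05,.044],loss="soft_l1",f_scale=.002); print(n,m.sum(),f.x.round(4),abs(f.fun).mean().round(4))
E
python3 cyl.py
```

```text
side 158 [0.0547 0.0432] 0.0013
scene 122 [0.0536 0.0451] 0.001
```

View pics/s7.png

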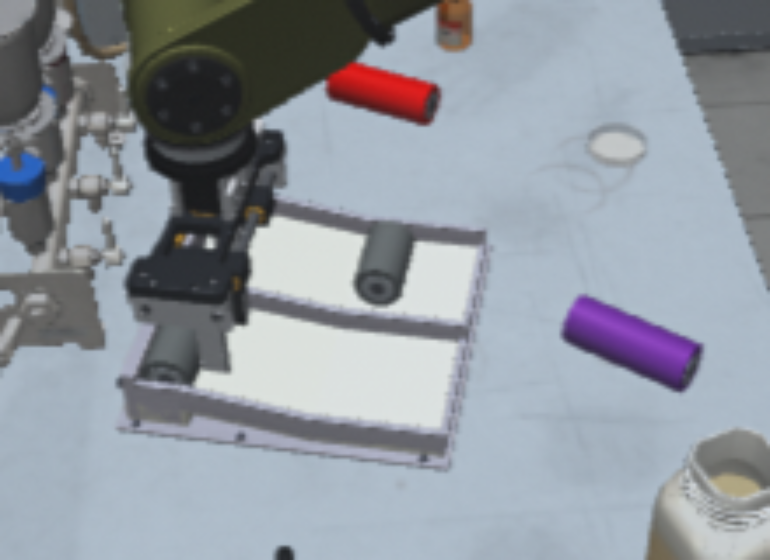

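The roller has dropped into the seat: fitted centre x ≈ 54 mm, z ≈ 44 mm, finger contact gone, at about (172,355) in the crop. The short roller is untouched. I'll follow up 4 mm gently, then back off slowly and rise.

Call:
{"op": "step_arm", "data": {
  "plan": [
    {"dx":-0.01,"dy":0,"dz":0,"rx":0,"ry":0,"rz":0,"claw":0.5},
    {"dx":-0.01,"dy":0,"dz":0,"rx":0,"ry":0,"rz":0,"claw":0.5},
    {"dx":-0.01,"dy":0,"dz":0,"rx":0,"ry":0,"rz":0,"claw":0.5},
    {"dx":-0.01,"dy":0,"dz":0,"rx":0,"ry":0,"rz":0,"claw":0.5},
    {"dx":0.03,"dy":0,"dz":0,"rx":0,"ry":0,"rz":0,"claw":0.5},
    {"dx":0.07,"dy":0,"dz":0,"rx":0,"ry":0,"rz":0,"claw":0.5},
    {"dx":0.1,"dy":0,"dz":-0.05,"rx":0,"ry":0,"rz":0,"claw":0.5},
    {"dx":0.1,"dy":0,"dz":-0.1,"rx":0,"ry":0,"rz":0,"claw":0.5},
    {"dx":0.05,"dy":0,"dz":-0.2,"rx":0,"ry":0,"rz":0,"claw":0.5},
    {"dx":0,"dy":0,"dz":-0.3,"rx":0,"ry":0,"rz":0,"claw":0.5}
  ]
}}

```text
time_s: 15.85
ee_pos: [0.6217, 0.1121, 0.0852]
eef_rot: [-3.141, -0.002, 2.899]
force: [0.3, 0.6, -0.2]
grip_width: 0.047
grip_force: 0.0
```

Call:
{"op": "step_arm", "data": {
  "plan": [
    {"dx":0,"dy":0,"dz":-0.3,"rx":0,"ry":0,"rz":0,"claw":0.5},
    {"dx":0,"dy":0,"dz":-0.3,"rx":0,"ry":0,"rz":0,"claw":0.5},
    {"dx":0,"dy":0,"dz":-0.2,"rx":0,"ry":0,"rz":0,"claw":0.5},
    {"dx":0,"dy":0,"dz":0,"rx":0,"ry":0,"rz":0,"claw":0.5},
    {"dx":0,"dy":0,"dz":0,"rx":0,"ry":0,"rz":0,"claw":0.5}
  ]
}}

```text
time_s: 16.35
ee_pos: [0.623, 0.1119, 0.165]
eef_rot: [-3.142, -0.0, 2.899]
force: [-0.7, 0.3, -0.4]
grip_width: 0.0474
grip_force: 0.0
```

```bash
python3 cyl.py; python3 -c "
from h import *
state(); p=viewer.camera('side'); W=pts(p)
for r in viewer.recognise('long_roller',p)+viewer.recognise('short_roller',p):
  a=np.array(r['rect']); c=((a[:2]+a[2:])/2).astype(int); print(round(r['score'],2),a.astype(int),toramp(W[c[1],c[0]]).round(3))"
```

```text
side 413 [0.0544 0.0433] 0.0011
scene 263 [0.0536 0.0451] 0.001
t 16.45 ramp [-0.0107  0.0558  0.1639] yaw err 0.00020512293905339263 [-3.14080463e+00 -1.95593770e-03  2.89869778e+00] F [ 0.36  0.31 -0.16] w 0.046954203532430544
0.9 [359 211 400 241] [-0.277  0.002  0.036]
0.75 [294 150 327 167] [-0.038 -0.282  0.023]
0.73 [240 208 262 239] [0.052 0.068 0.061]
0.6 [303 196 316 216] [-0.084 -0.031  0.051]
```

The roller stays seated and everything else is where it was, so I'm handing in.

```bash
python3 -c "
from station import hand_in
print(hand_in())"
```

```text
the job is handed in; nothing more can be done
None
```

The long roller is seated against the end stop in the left lane and stayed there after the arm withdrew. The first push missed because the fingertips sat about 30 mm higher than stated and passed over the roller without moving it. The short roller, purple and red look-alikes were seen where they started; I kept clear of the jar, bottle and pen but did not re-measure them. I handed in at about 16.5 s.

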